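# Cross the polars on the light base to view bladder-stone fragments

## Task

Get the polarising light base ready for looking at the stone fragments between crossed polars, only by pushing, without gripping anything: push the analyser's swing arm by its upright pin until the dark filter stands over the stage and the arm is home against its stop, and push the lever of the polariser ring round until it stands over the long, broad mark of the scale. Push gently, leave the dish, the scissors and the other things lying around where they are, and end clear of everything.

Things in the scene. Friction and masses are not known exactly. Their poses are not given: they have to be found in the camera images.
- light_base: Low white light base, 164 mm deep (own x, to its back) by 176 mm wide (own y, to its left), fixed; its yaw varies. Origin: centre of its underside, on the upright optic axis, about which the polariser ring turns. Flat top 45 mm up, on it a round metal dial plate (radius 79 mm, 46 mm up), in the middle a black stage disc (radius 40 mm, 51 mm up).
- long_mark (a point): middle of the scale's one long, broad mark (5 mm wide, 17 mm long, radial), 69 mm from the optic axis exactly towards the light base's own +y, 46 mm up. The other marks are thin ticks every 10 degrees, up to 60 degrees either side of it, 60 to 69 mm from the axis.
- stage_centre (a point): centre of the stage top, on the optic axis, 51 mm above the worktop
- polariser (a joint): Angle (rad) of the knurled black polariser ring (radius 57 mm, 46 to 55 mm up). 0 = its lever exactly over the long mark; positive = counterclockwise from above (towards the base's front). Range -1.1 to 1.1, starts at 0.5 to 0.9. Friction holds it where it is left; about 1.2 N at the knob moves it.
- lever_knob (a point): top centre of the upright black knob (9 to 11 mm thick, from 53 to 79 mm above the worktop) at the outer end of the ring's lever, 90 mm from the optic axis: push it sideways. The lever is a thin radial steel bar, 3 mm wide, 53 to 56 mm up, that passes over the scale. More than 35 N counts as forcing.
- analyser (a joint): Angle (rad) of the swing arm about the post at the base's back right. 0 = swung out to the right; grows clockwise seen from above (past the front, over the stage); 1.6 = analyser centred over the stage, arm home against its firm stop pin. Starts at 0 to 0.35. Friction holds it where it is left; about 0.8 N at its pin moves it.
- swing_post (a point): top of the post, on the swing arm's vertical axis, 81 mm above the worktop, at x 58, y -68 mm in the light base's frame
- analyser_pin (a point): top centre of the upright black pin (9 to 11 mm thick, standing up from 76 to 103 mm) on the outer end of the swing arm: the place to push. 131 mm from the post's axis, in line with the arm. More than 35 N on it counts as forcing.
- analyser_centre (a point): centre of the analyser, a dark round filter in a black mount (radius 34 mm, 69 to 77 mm up) on the swing arm, 89 mm from the post's axis
- dish: loose, shallow clear dish with stone fragments, 52 mm across, 9 mm high, standing on the middle of the stage (its rim is 60 mm up, so the analyser passes over it). Origin: centre of its underside. Leave it alone.
- timer: bystander: white bench timer, 56x70x20 mm, lying beyond the lever's side of the light base. Origin: centre of its underside.
- scissors: bystander: steel scissors, 125x57x6 mm, lying in front of the light base. Origin: centre of its underside.
- tweezers: bystander: steel tweezers, 130x16x9 mm, lying front left of the light base. Origin: centre of its underside.
- syringe: bystander: syringe, 136x16x14 mm, lying right of the light base, partly below the parked analyser. Origin: centre of its underside.
- marker_2: bystander: marker pen, 137x12x13 mm, lying front right of the light base. Origin: centre of its underside.
- oil_bottle: bystander: small brown dropper bottle with black cap, 31 mm wide, 76 mm tall, standing left of the light base. Origin: centre of its underside.

How it is judged:
By the outcome, as a careful person would: the job done as asked, in the order asked, and still so for the second after the job is handed in, with the robot touching nothing.
It also fails if it takes over 51 s, if anything falls off the work surface, if the arm or the gripper's body presses on something with over 40 N, if the wrist force passes 120 N, or if a joint passes its speed limit or range.

## Robot

A 6-joint arm with a two-finger parallel gripper is mounted at the origin on a cart in front of the work surface, level with it; the furniture and walls round the work are solid. World frame = base frame: x ahead of the robot, y to its left, z up, the work surface at z = 0. Lengths are in m, angles in rad, forces in N, time in s.
With the tool pointing down it reaches from about 0.25 to 0.775 m from the base axis. Payload 4 kg.
Tool frame: the origin (TCP) lies between the finger pads; the fingertips stand 19 mm ahead of it and the grasp point (between the pads) is the TCP (r.tips_ahead is the distance from the TCP to the fingertips, in m); z points along the fingers, y is the direction in which the jaws open and shut (so a half turn about z gives the same grasp; the last joint's range is limited). The gripper opens to 94 mm and grips with 3 to 60 N. Pads are 16 mm wide; open, the fingers measure 119 mm over their backs; the gripper's body (75 mm by 177 mm) begins 78 mm behind the grasp point.
Start: joints at [-1.269, 0.087, 1.371, -0, 1.684, -0.103], TCP at [0.217, -0.506, 0.225] pointing down, gripper open.
Joint ranges: [-3.1, 3.1], [-0.76, 2.03], [0.27, 2.55], [-1.08, 4.22], [0.17, 2.65], [-2.57, 2.57]. Speed limits (rad/s): [2.79, 2.79, 3.14, 3.14, 3.14, 3.14].

## Interface

Orientations are given as a rotation vector (axis times angle).
In Python, from rig import r gives the robot as it stands.
- The arm moves only by the tool arm_command, never from a script. Its argument "deltas" is a list of rows, each a list of 5 numbers: the shift along the tool's x, y, z in cm, then the turn about the tool's z in degrees, then the closure in counts, from 0 (fully open) to 255 (shut). A call has 1 to 12 rows; each row shifts and turns the pose as measured when the row begins, along the tool's axes as they then stand; what a row does not reach is not made up. A row lasts 1/10 s, in which the tool goes at most 50 mm and 8.59 degrees, less where a joint would pass 70% of its speed; a pose out of reach is approached as far as the arm can. A call with a gripper value outside its range is refused whole. The fingers move at their own pace and stop on an object; "newtons" is the grip in N (left out, the last holds). Time passes only in rows, so rows that do not move let the fingers close. It gives the time, the measured TCP pose, the force and the opening at its end, in the units of the state.
- r.get_state(): the state, without advancing time (a new reading comes with each control period).
- r.capture(name): name is "scene" or "side" or "wrist"; returns a dict with "color" (420x560x3 uint8, red, green, blue), "fov_y" (degrees; the focal length in pixels is half the picture's height over the tangent of half this angle, whatever the lens; pixels are square), "cx", "cy" (the principal point, pixels), "distortion" ([k1, k2, p1, p2, k3] as OpenCV has them; the pictures are not rectified), "R" (3x3) and "t" (3): a world point X has camera coordinates R X + t. Camera axes: x right, y down, z forward; pixel columns grow to the right and rows downward; lengths in m; the calibration is good to about 2 mm. A picture is of the moment at which its call begins. There is no depth.
- r.sign_off(): hands the job in, once; it reports no verdict.
The state is a dict: "t": time; "q": joint angles; "joint_velocities": joint speeds; "effort": joint torques, N m; "ee_pos": TCP position; "tcp_rot": TCP orientation; "wrist_force": force on the tool from outside, world axes, zero at the start; "torque": the same for the moment, N m; "finger_gap": opening from 0.0 (shut) to 1.0 (fully open).
Only numpy, scipy, OpenCV 4.12 (cv2) and the standard library are available. Lean on these libraries where they do the work, as an engineer would, in place of code of your own. Each camera call takes 0.05 s, during which the arm holds its last target.

## Working session

There is one attempt and no reset: what is moved stays moved. The work goes in short steps, Python scripts to look and compute and a tool call to move; the robot and the scene stay as the last step left them, time stands still between calls to the robot, and variables do not carry over. Pictures are saved under pics/ and viewed, and the job is handed in when it is done.

Besides the shell and the picture viewer there is one more tool, called after "Emit:" as a command line: name --pt "numbers of a row" for each row, then --argument value for the rest. arm_command: Moves the arm, as the interface text tells. Its arguments: {"type":"object","properties":{"deltas":{"type":"array"},"newtons":{"type":"number"}},"required":["deltas"]}

```bash
mkdir -p pics
python3 - <<'E'
from rig import r
import cv2,pickle
for n in ["scene","side","wrist"]:
    c=r.capture(n); cv2.imwrite(f"pics/{n}0.png",c["color"][:,:,::-1]); pickle.dump(c,open(f"{n}0.pkl","wb"))
    print(n,c["fov_y"],c["cx"],c["cy"],c["distortion"],-c["R"].T@c["t"])
s=r.get_state();print(s["t"],s["ee_pos"],s["tcp_rot"],s["finger_gap"],s["wrist_force"])
E
```

```text
scene 46.672491757958355 291.295389255725 206.70989720634503 [0.04026378 0.         0.         0.         0.        ] [ 0.2553239  -0.44406575  0.77912557]
side 45.45321543404149 282.40621449837215 201.4178860753927 [-0.09861129  0.          0.          0.          0.        ] [ 0.53625672 -0.86777616  0.79142534]
wrist 71.84373599349013 279.45403310872297 208.11636864975395 [-0.04537389  0.          0.          0.          0.        ] [ 0.28477087 -0.47593711  0.38340371]
0.15 [ 0.2164968  -0.50518918  0.22357411] [-3.07584209e+00 -6.31157776e-01  2.60428172e-04] 0.9987437902762907 [-0.67482052  0.60654943 -0.6624765 ]
```

View pics/scene0.png

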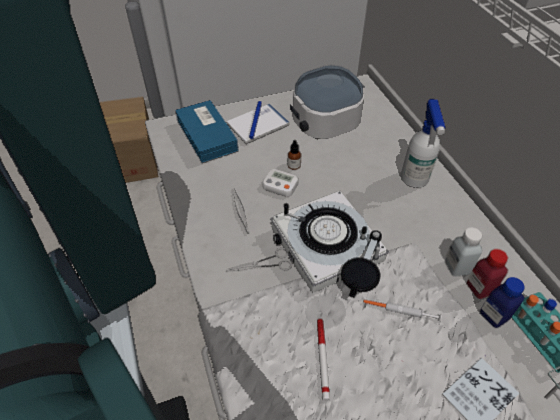

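View pics/side0.png

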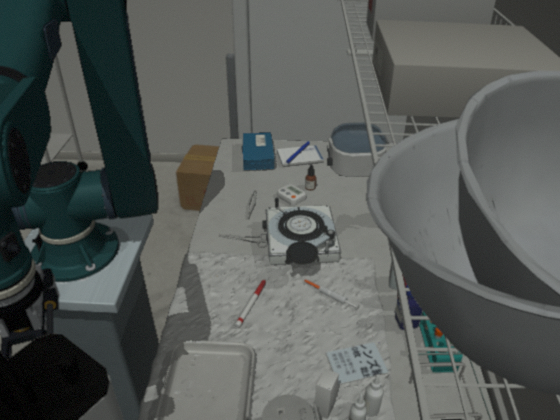

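View pics/wrist0.png

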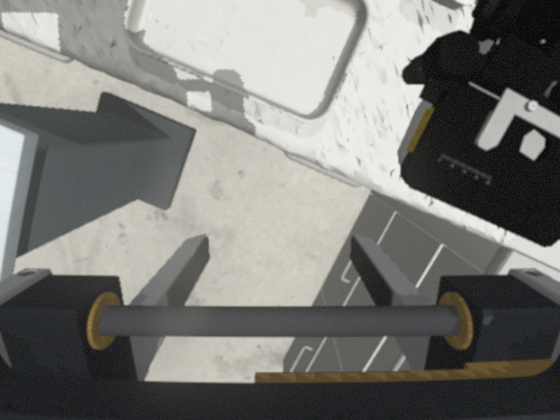

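Run:
```python
import cv2
a=cv2.imread("pics/scene0.png");cv2.imwrite("pics/scene0z.png",cv2.resize(a[180:320,220:400],None,fx=4.2,fy=4.2,interpolation=cv2.INTER_CUBIC))
a=cv2.imread("pics/side0.png");cv2.imwrite("pics/side0z.png",cv2.resize(a[170:280,230:370],None,fx=5.4,fy=5.4,interpolation=cv2.INTER_CUBIC))
```

```text
(no output)
```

View pics/scene0z.png

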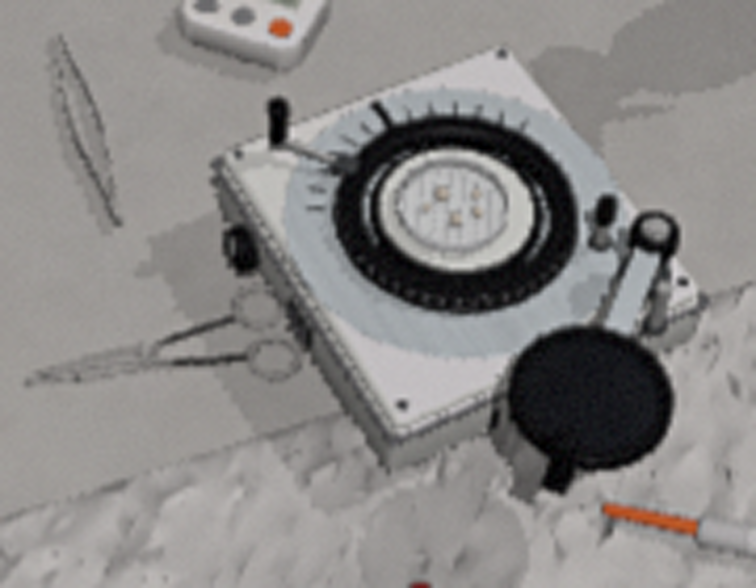

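View pics/side0z.png

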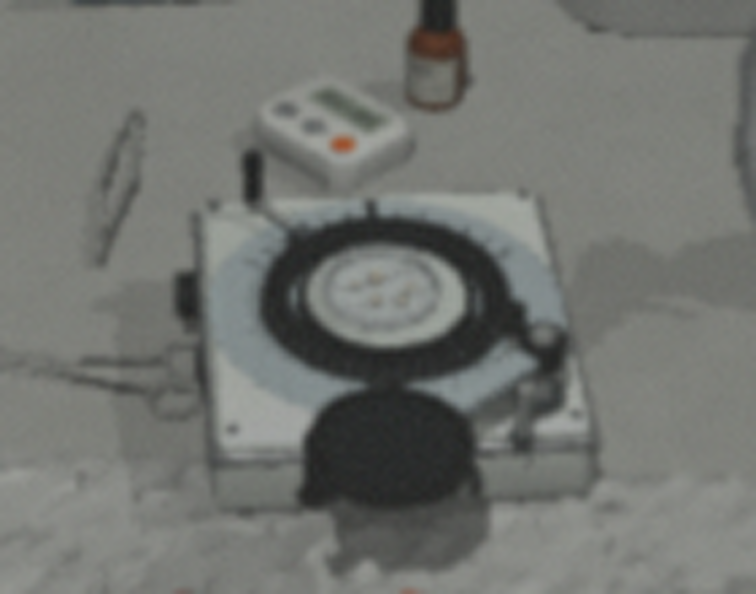

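```bash
cat > h.py <<'E'
import numpy as np,cv2
def cam(c):
    f=c["color"].shape[0]/2/np.tan(np.radians(c["fov_y"]/2))
    K=np.array([[f,0,c["cx"]],[0,f,c["cy"]],[0,0,1.]]); return K,np.array(c["distortion"]),np.array(c["R"]),np.array(c["t"])
def proj(c,P):
    K,d,R,t=cam(c); return cv2.projectPoints(np.array(P,float).reshape(-1,3),cv2.Rodrigues(R)[0],t,K,d)[0].reshape(-1,2)
def atz(c,uv,z):
    K,d,R,t=cam(c); n=cv2.undistortPoints(np.array(uv,float).reshape(-1,1,2),K,d).reshape(-1,2)
    D=np.c_[n,np.ones(len(n))]@R; o=-R.T@t
    return o+D*((z-o[2])/D[:,2])[:,None]
def W(p,b):  # base pose x,y,yaw
    b=np.array(b,float).reshape(-1,3);c,s=np.cos(p[2]),np.sin(p[2])
    return np.c_[p[0]+c*b[:,0]-s*b[:,1],p[1]+s*b[:,0]+c*b[:,1],b[:,2]]
def anal(th,rr,z):
    # th 0: to the right (-y); clockwise from above -> direction angle -90deg - th
    a=ANG0-th; return [.058+rr*np.cos(a),-.068+rr*np.sin(a),z]
ANG0=None
# at th=1.6 direction post->origin
ANG0=np.arctan2(.068,-.058)+1.6
if ANG0>np.pi: ANG0-=2*np.pi
def knob(ph,z=.079,rr=.09): return [rr*np.cos(np.pi/2+ph),rr*np.sin(np.pi/2+ph),z]
E
python3 - <<'E'
from h import *;import pickle
from scipy.optimize import least_squares
print(np.degrees(ANG0))
S=pickle.load(open("scene0.pkl","rb"));D=pickle.load(open("side0.pkl","rb"))
obs=[(S,4.2,220,180,[("b",(-.082,.088,.045),(226,156)),("b",(.082,.088,.045),(503,46)),("b",(.082,-.088,.045),(705,295)),("b",(-.082,-.088,.045),(398,437)),
 ("b",(.058,-.068,.081),(655,230)),("b",(0,.069,.046),(384,113)),("k",0,(278,103)),("a",.089,(591,396))]),
 (D,5.4,230,170,[("b",(-.082,.088,.045),(200,205)),("b",(.082,.088,.045),(540,193)),("b",(.082,-.088,.045),(597,440)),("b",(-.082,-.088,.045),(214,453)),
 ("b",(.058,-.068,.081),(546,335)),("b",(0,.069,.046),(373,208)),("k",0,(252,154)),("a",.089,(389,445))])]
def model(p,k,v):
    return W(p,v if k=="b" else knob(p[3]) if k=="k" else anal(p[4],v,.077))[0]
def res(p):
    o=[]
    for c,s,x,y,L in obs:
        for k,v,uv in L:
            o.append((proj(c,model(p,k,v))[0]-(np.array(uv)+.5)/s+.5-[x,y]))
    return np.concatenate(o)
b=None
for y in np.arange(-3,3.2,.5):
    q=least_squares(res,[.6,-.2,y,.7,.2],loss="soft_l1")
    if b is None or q.cost<b.cost:b=q
print(b.cost,b.x);print(res(b.x).reshape(-1,2).round(2))
p=b.x;np.save("p.npy",p)
for n,v in [("stage",(0,0,.051)),("post",(.058,-.068,.081)),("pin",anal(p[4],.131,.103)),("pinhome",anal(1.6,.131,.103)),("pin-15",anal(1.45,.131,.103)),("knob",knob(p[3])),("knob0",knob(0)),("anal",anal(p[4],.089,.077))]:print(n,W(p,v)[0].round(4),proj(S,W(p,v)).round(1),proj(D,W(p,v)).round(1))
# separate fits
for i in (0,1):
    q=least_squares(lambda p:res(p)[16*i:16*i+16],b.x);print(q.x,q.cost)
for n,uv in [("bottle",(293,170)),("timerlow",(290,195)),]: print(n,atz(S,[uv],0))
E
```

```text
-137.86452528697495
14.419997854230466 [0.54005925 0.06784202 0.11808241 0.637424   0.06152208]
[[-3.45 -1.46]
 [ 1.62 -2.4 ]
 [ 2.82 -0.41]
 [-0.68 -0.18]
 [ 0.82  0.2 ]
 [-0.05  0.85]
 [ 0.8   0.21]
 [ 0.3  -0.59]
 [-1.9  -0.57]
 [-0.23 -0.77]
 [ 0.61 -0.72]
 [-1.14  0.06]
 [-0.79  1.19]
 [-0.74  1.82]
 [ 0.12  1.04]
 [-0.12 -0.06]]
stage [0.5401 0.0678 0.051 ] [[328.7 229.9]] [[300.8 225.5]]
post [0.6057 0.0071 0.081 ] [[376.4 234.6]] [[329.9 232.8]]
pin [ 0.5136 -0.0861  0.103 ] [[354.4 284.3]] [[287.4 251.6]]
pinhome [0.5095 0.0961 0.103 ] [[309.5 205.6]] [[288.6 200.4]]
pin-15 [0.4973 0.0807 0.103 ] [[306.5 213.3]] [[283.2 204.1]]
knob [0.4784 0.1334 0.079 ] [[286.6 204.4]] [[276.4 199.2]]
knob0 [0.5295 0.1572 0.079 ] [[306.6 189.2]] [[297.4 194.3]]
anal [ 0.5431 -0.0562  0.077 ] [[360.6 273.3]] [[301.5 251.9]]
[0.53916242 0.0672102  0.1198796  0.63036693 0.06214057] 15.964876796439748
[0.54144285 0.06906606 0.11004643 0.6548532  0.05614309] 5.23086681401391
bottle [[ 5.53701116e-01  2.91397655e-01 -1.11022302e-16]]
timerlow [[ 5.19917953e-01  2.21417675e-01 -1.11022302e-16]]
```

Emit:
arm_command --pt "3.9 -1.9 0 0 255" --pt "3.9 -1.9 0 0 255" --pt "3.9 -1.9 0 0 255" --pt "3.9 -1.9 0 0 255" --pt "3.9 -1.9 0 0 255" --pt "3.9 -1.9 0 0 255" --pt "3.9 -1.9 0 0 255" --pt "3.9 -1.9 0 0 255" --pt "3.0 -1.5 0 0 255" --pt "2.0 -1.0 0 0 255" --pt "0 0 0 0 255"

```text
t: 1.25
ee_pos: [0.4875, -0.1883, 0.2181]
tcp_rot: [-3.07, -0.622, 0.006]
wrist_force: [-0.5, 0.2, 0.6]
finger_gap: 0.099
```

Emit:
arm_command --pt "0 0 0 -8 255" --pt "0 0 0 -8 255" --pt "0 0 0 -8 255" --pt "0 0 0 -8 255" --pt "0 0 0 -8 255" --pt "0 0 0 -8 255" --pt "0 0 0 -8 255" --pt "0 0 0 -8 255" --pt "0 0 0 -8 255" --pt "0 0 0 -8 255" --pt "0 0 0 -8 255" --pt "0 0 0 -8 255"

```text
t: 2.45
ee_pos: [0.4782, -0.1979, 0.2139]
tcp_rot: [-1.507, -2.735, 0.007]
wrist_force: [-0.2, -0.5, 0.2]
finger_gap: 0.006
```

```bash
cat >> h.py <<'E'
def tool(s):
    R=cv2.Rodrigues(np.array(s["tcp_rot"],float))[0]; return R
def rep(r,tgt=None,yaw=None):
    s=r.get_state();R=tool(s);y=np.degrees(np.arctan2(R[1,0],R[0,0]))
    print("t",s["t"],"pos",np.round(s["ee_pos"],4),"yaw",round(y,1),"tilt",np.round(R[:,2],3),"F",np.round(s["wrist_force"],1))
    if tgt is not None: print("tool delta cm",np.round(R.T@(np.array(tgt)-s["ee_pos"])*100,2), "turn", None if yaw is None else round(-(yaw-y),1))
    return s
E
python3 - <<'E'
from h import *;from rig import r
import pickle
p=np.load("p.npy")
for n in ["wrist","scene"]:
    c=r.capture(n);cv2.imwrite(f"pics/{n}1.png",c["color"][:,:,::-1]);pickle.dump(c,open(n+"1.pkl","wb"))
    for nn,v in [("pin",anal(p[4],.131,.103)),("post",(.058,-.068,.081)),("stage",(0,0,.051)),("mark",(0,.069,.046)),("knob",knob(p[3])),("an",anal(p[4],.089,.077))]:print(n,nn,proj(c,W(p,v)).round(1))
rep(r,[.530,-.1025,.16],135)
E
```

```text
wrist pin [[379.5 132.5]]
wrist post [[502.8 103.6]]
wrist stage [[472.2  18.2]]
wrist mark [[503.4 -44.3]]
wrist knob [[481.4 -99.4]]
wrist an [[412.7 123.4]]
scene pin [[354.4 284.3]]
scene post [[376.4 234.6]]
scene stage [[328.7 229.9]]
scene mark [[311.  207.4]]
scene knob [[286.6 204.4]]
scene an [[360.6 273.3]]
t 2.55 pos [ 0.4783 -0.1978  0.2139] yaw 121.9 tilt [-0.019  0.005 -1.   ] F [ 0.1 -0.2 -0.7]
tool delta cm [5.27 9.49 5.35] turn -13.1
```

View pics/wrist1.png

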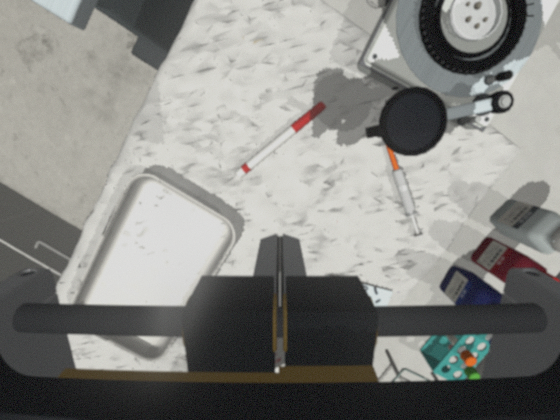

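Emit:
arm_command --pt "0 0 0 -6.5 255" --pt "0 0 0 -6.5 255" --pt "1.0 3.2 1.5 0 255" --pt "1.0 3.2 1.5 0 255" --pt "1.0 3.2 1.5 0 255" --pt "0 0 0 0 255"

```text
t: 3.15
ee_pos: [0.5237, -0.1117, 0.1669]
tcp_rot: [-1.228, -2.872, 0.007]
wrist_force: [-0.4, 0.1, -0.8]
finger_gap: 0.004
```

Run:
```python
from h import *;from rig import r
rep(r,[.530,-.1025,.105],135)
```

```text
t 3.15 pos [ 0.5237 -0.1117  0.1669] yaw 133.7 tilt [-0.019  0.003 -1.   ] F [-0.4  0.1 -0.8]
tool delta cm [0.14 1.17 6.18] turn -1.3
```

Emit:
arm_command --pt "0 1.1 0 0 255" --pt "0 0 2 0 255" --pt "0 0 2 0 255" --pt "0 0 2 0 255" --pt "0 0 0 0 255"

```text
t: 3.65
ee_pos: [0.5328, -0.1072, 0.1084]
tcp_rot: [-1.249, -2.87, 0.009]
wrist_force: [-0.4, -0.3, 0.2]
finger_gap: 0.002
```

Run:
```python
from h import *;from rig import r
import pickle
rep(r,[.530,-.1025,.105],135)
p=np.load("p.npy")
c=r.capture("wrist");cv2.imwrite("pics/wrist2.png",c["color"][:,:,::-1])
c=r.capture("scene");cv2.imwrite("pics/scene2.png",cv2.resize(c["color"][180:320,240:420,::-1],None,fx=4,fy=4,interpolation=cv2.INTER_CUBIC))
```

```text
t 3.65 pos [ 0.5328 -0.1072  0.1084] yaw 133.0 tilt [-0.013 -0.001 -1.   ] F [-0.4 -0.3  0.2]
tool delta cm [0.53 0.12 0.34] turn -2.0
```

View pics/wrist2.png

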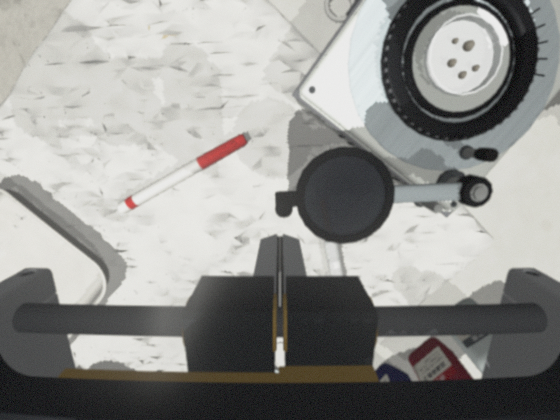

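View pics/scene2.png

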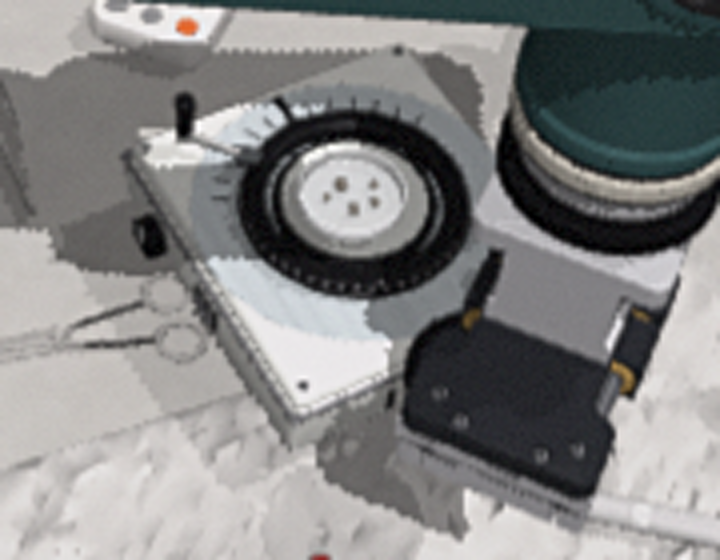

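```bash
cat >> h.py <<'E'
def push(p,th,off=.013,z=.105):
    w=W(p,anal(th,.131,z))[0]; d=p[2]+ANG0-th-np.pi/2
    return w-off*np.array([np.cos(d),np.sin(d),0]), np.degrees(d)%360
def where(r,p):
    s=rep(r);pos=np.array(s["ee_pos"]);post=W(p,(.058,-.068,0))[0]
    v=pos[:2]-post[:2]; 
    from scipy.optimize import minimize_scalar
    th=minimize_scalar(lambda t:np.hypot(*(push(p,t)[0]-pos)[:2]),bounds=(-.6,2),method="bounded").x
    w,d=push(p,th);R=tool(s)
    print("contact theta",round(th,3),"r",round(np.hypot(*v),4),"yaw wanted",round(d,1),"fix cm",np.round(R.T@(w-pos)*100,2))
E
python3 - <<'E'
from h import *;from rig import r
where(r,np.load("p.npy"))
E
```

```text
t 3.75 pos [ 0.5347 -0.1077  0.1116] yaw 133.0 tilt [-0.008 -0.002 -1.   ] F [0.3 0.1 0.8]
contact theta -0.065 r 0.135 yaw wanted 142.6 fix cm [0.09 0.33 0.65]
```

Emit:
arm_command --pt "0 0.3 0.6 -1 255" --pt "0.3 0 0 0 255" --pt "0.5 0 0 0 255" --pt "0.5 0 0 0 255" --pt "0.5 0 0 1 255" --pt "0.5 0 0 2 255"

```text
t: 4.35
ee_pos: [0.523, -0.0896, 0.1107]
tcp_rot: [1.307, 2.853, -0.007]
wrist_force: [0.7, -1.2, -0.5]
finger_gap: 0.007
```

Run:
```python
from h import *;from rig import r
where(r,np.load("p.npy"))
```

```text
t 4.35 pos [ 0.523  -0.0896  0.1107] yaw 130.8 tilt [ 0.001 -0.006 -1.   ] F [ 0.7 -1.2 -0.5]
contact theta 0.089 r 0.1273 yaw wanted 133.8 fix cm [-0.06 -0.43  0.58]
```

Emit:
arm_command --pt "0.6 -0.3 0.3 0 255" --pt "0.6 -0.2 0.3 1 255" --pt "0.6 -0.1 0.1 2 255" --pt "0.6 -0.1 0 2.5 255" --pt "0.6 -0.1 0 2.5 255" --pt "0.6 -0.1 0 2.5 255"

```text
t: 4.95
ee_pos: [0.4926, -0.065, 0.1039]
tcp_rot: [1.572, 2.709, -0.004]
wrist_force: [1.3, -0.6, -0.2]
finger_gap: 0.005
```

Run:
```python
from h import *;from rig import r
where(r,np.load("p.npy"))
c=r.capture("wrist");cv2.imwrite("pics/wrist3.png",c["color"][:,:,::-1])
where(r,np.load("p.npy"))
```

```text
t 4.95 pos [ 0.4926 -0.065   0.1039] yaw 119.7 tilt [ 0.007 -0.007 -1.   ] F [ 1.3 -0.6 -0.2]
contact theta 0.384 r 0.1341 yaw wanted 116.9 fix cm [ 0.01  0.25 -0.11]
t 5.0 pos [ 0.4919 -0.0643  0.1038] yaw 119.7 tilt [ 0.006 -0.006 -1.   ] F [0.5 1.1 0. ]
contact theta 0.392 r 0.1343 yaw wanted 116.5 fix cm [ 0.01  0.27 -0.12]
```

View pics/wrist3.png

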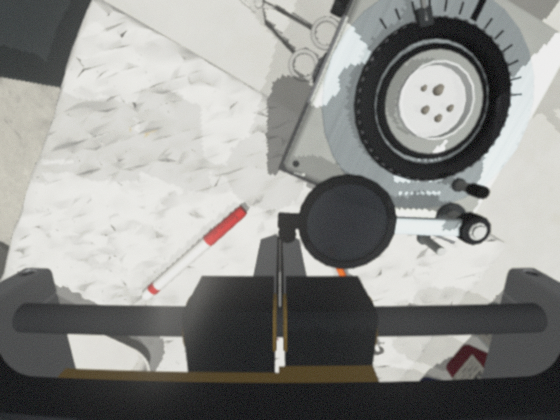

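Emit:
arm_command --pt "0.6 0.1 0 3 255" --pt "0.6 0.1 0 3 255" --pt "0.6 0 -0.05 3 255" --pt "0.6 -0.05 0 3 255" --pt "0.6 -0.05 0 3 255" --pt "0.6 -0.05 0 3 255" --pt "0.6 -0.05 0 3 255" --pt "0.6 -0.05 0 3 255"

```text
t: 5.8
ee_pos: [0.4727, -0.0188, 0.1028]
tcp_rot: [2.117, 2.306, -0.006]
wrist_force: [0.3, -0.7, 1.1]
finger_gap: 0.001
```

Run:
```python
from h import *;from rig import r
where(r,np.load("p.npy"))
```

```text
t 5.8 pos [ 0.4727 -0.0188  0.1028] yaw 94.9 tilt [ 0.006 -0.01  -1.   ] F [ 0.3 -0.7  1.1]
contact theta 0.76 r 0.1355 yaw wanted 95.4 fix cm [ 0.04  0.38 -0.22]
```

Emit:
arm_command --pt "0.6 0.2 -0.1 2.5 255" --pt "0.6 0.1 -0.1 2.5 255" --pt "0.6 0.1 0 2.5 255" --pt "0.6 0 0 2.5 255" --pt "0.6 0 0 2.5 255" --pt "0.6 0 0 2.5 255" --pt "0.6 0 0 2.5 255" --pt "0.6 0 0 2.5 255"

```text
t: 6.6
ee_pos: [0.4746, 0.0291, 0.102]
tcp_rot: [2.497, 1.89, -0.018]
wrist_force: [-0.0, -0.6, 0.5]
finger_gap: 0.003
```

Run:
```python
from h import *;from rig import r
where(r,np.load("p.npy"))
c=r.capture("wrist");cv2.imwrite("pics/wrist4.png",c["color"][:,:,::-1])
where(r,np.load("p.npy"))
```

```text
t 6.6 pos [0.4746 0.0291 0.102 ] yaw 74.3 tilt [-0.003 -0.015 -1.   ] F [-0.  -0.6  0.5]
contact theta 1.118 r 0.1328 yaw wanted 74.8 fix cm [ 0.01  0.12 -0.3 ]
t 6.65 pos [0.4748 0.0299 0.1019] yaw 74.2 tilt [-0.003 -0.014 -1.   ] F [-0.5  0.2  0.2]
contact theta 1.125 r 0.1328 yaw wanted 74.5 fix cm [ 0.01  0.12 -0.31]
```

View pics/wrist4.png

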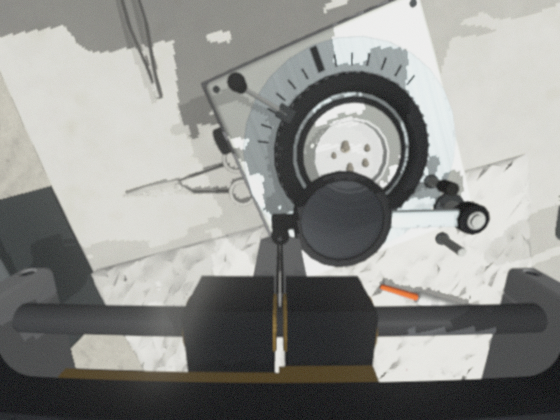

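Emit:
arm_command --pt "0.6 0.1 -0.3 2.5 255" --pt "0.6 0.1 -0.2 2.5 255" --pt "0.6 0 -0.1 2.5 255" --pt "0.6 -0.05 -0.1 2.5 255" --pt "0.6 -0.05 -0.1 2.5 255" --pt "0.6 -0.05 -0.1 2.5 255" --pt "0.5 -0.05 -0.1 2.5 255"

```text
t: 7.35
ee_pos: [0.4856, 0.0666, 0.1071]
tcp_rot: [2.759, 1.482, -0.034]
wrist_force: [0.4, -1.7, -0.4]
finger_gap: 0.004
```

Run:
```python
from h import *;from rig import r
where(r,np.load("p.npy"))
```

```text
t 7.35 pos [0.4856 0.0666 0.1071] yaw 56.5 tilt [-0.015 -0.019 -1.   ] F [ 0.4 -1.7 -0.4]
contact theta 1.412 r 0.134 yaw wanted 58.0 fix cm [0.03 0.23 0.21]
```

Emit:
arm_command --pt "0.4 0.05 0 1.5 255" --pt "0.4 0.05 0 1.5 255" --pt "0.4 0.05 0 1.5 255" --pt "0.4 0 0 1.5 255" --pt "0.2 0 0 1.5 255" --pt "0.2 0 0 1 255"

```text
t: 7.95
ee_pos: [0.4947, 0.0813, 0.1046]
tcp_rot: [2.862, 1.274, -0.048]
wrist_force: [-1.2, -1.2, 0.9]
finger_gap: -0.002
```

Run:
```python
from h import *;from rig import r
where(r,np.load("p.npy"))
```

```text
t 7.95 pos [0.4947 0.0813 0.1046] yaw 48.0 tilt [-0.024 -0.02  -0.999] F [-1.2 -1.2  0.9]
contact theta 1.542 r 0.1334 yaw wanted 50.6 fix cm [ 0.02  0.18 -0.04]
```

Emit:
arm_command --pt "0.2 0.03 0 0 255" --pt "0.2 0.03 0 0 255" --pt "0.2 0.03 0 0 255"

```text
t: 8.25
ee_pos: [0.4986, 0.0853, 0.104]
tcp_rot: [2.862, 1.275, -0.051]
wrist_force: [-1.3, 0.0, 0.8]
finger_gap: 0.007
```

Run:
```python
from h import *;from rig import r
where(r,np.load("p.npy"))
```

```text
t 8.25 pos [0.4986 0.0853 0.104 ] yaw 48.0 tilt [-0.026 -0.02  -0.999] F [-1.3  0.   0.8]
contact theta 1.583 r 0.1325 yaw wanted 48.2 fix cm [ 0.01  0.09 -0.1 ]
```

Emit:
arm_command --pt "0.2 0 0 0 255" --pt "0.2 0 0 0 255"

```text
t: 8.45
ee_pos: [0.501, 0.0881, 0.1037]
tcp_rot: [2.862, 1.275, -0.054]
wrist_force: [-4.5, -3.8, 1.5]
finger_gap: 0.008
```

Run:
```python
from h import *;from rig import r
where(r,np.load("p.npy"))
```

```text
t 8.45 pos [0.501  0.0881 0.1037] yaw 48.1 tilt [-0.028 -0.021 -0.999] F [-4.5 -3.8  1.5]
contact theta 1.611 r 0.1323 yaw wanted 46.6 fix cm [ 0.    0.06 -0.13]
```

Force is rising: it looks like the stop. One more small push to confirm.

Emit:
arm_command --pt "0.15 0 0 0 255" --pt "0.1 0 0 0 255"

```text
t: 8.65
ee_pos: [0.5011, 0.0881, 0.1037]
tcp_rot: [2.859, 1.274, -0.064]
wrist_force: [-3.0, -2.7, 2.7]
finger_gap: 0.007
```

Run:
```python
from h import *;from rig import r
where(r,np.load("p.npy"))
c=r.capture("wrist");cv2.imwrite("pics/wrist5.png",c["color"][:,:,::-1])
where(r,np.load("p.npy"))
```

```text
t 8.65 pos [0.5011 0.0881 0.1037] yaw 48.0 tilt [-0.033 -0.026 -0.999] F [-3.  -2.7  2.7]
contact theta 1.611 r 0.1322 yaw wanted 46.6 fix cm [-0.    0.06 -0.13]
t 8.7 pos [0.5011 0.0881 0.1037] yaw 48.0 tilt [-0.033 -0.026 -0.999] F [-4.5 -2.3  2.9]
contact theta 1.612 r 0.1322 yaw wanted 46.6 fix cm [-0.    0.06 -0.13]
```

View pics/wrist5.png

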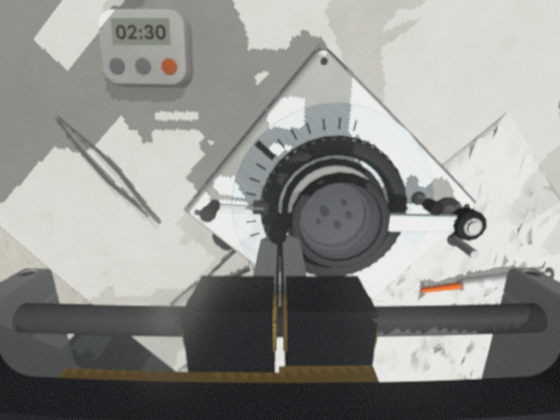

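Emit:
arm_command --pt "-0.8 0 0 0 255" --pt "-1.2 0 -0.5 0 255" --pt "-1 0 -2.5 0 255" --pt "-1 0 -3 0 255" --pt "-1 -2.0 -2 0 255" --pt "0 -1 0 0 255" --pt "0 0 0 0 255"

```text
t: 9.4
ee_pos: [0.4464, 0.0713, 0.1887]
tcp_rot: [2.861, 1.273, -0.051]
wrist_force: [1.5, -0.0, -0.1]
finger_gap: 0.001
```

Run:
```python
from h import *;from rig import r
import pickle
rep(r,[.460,.116,.105],43)
for n in ["scene","side","wrist"]:
    c=r.capture(n); pickle.dump(c,open(f"{n}6.pkl","wb"));a=c["color"][:,:,::-1]
    if n=="scene": a=cv2.resize(a[180:320,220:400],None,fx=4.2,fy=4.2,interpolation=cv2.INTER_CUBIC)
    if n=="side": a=cv2.resize(a[170:280,230:370],None,fx=5.4,fy=5.4,interpolation=cv2.INTER_CUBIC)
    cv2.imwrite(f"pics/{n}6.png",a)
```

```text
t 9.4 pos [0.4464 0.0713 0.1887] yaw 48.0 tilt [-0.026 -0.022 -0.999] F [ 1.5 -0.  -0.1]
tool delta cm [ 4.51 -1.95  8.24] turn 5.0
```

View pics/scene6.png

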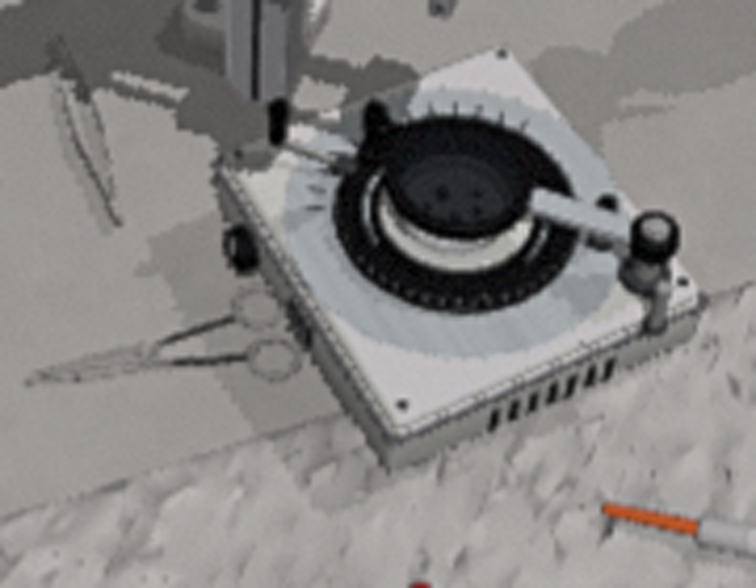

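View pics/side6.png

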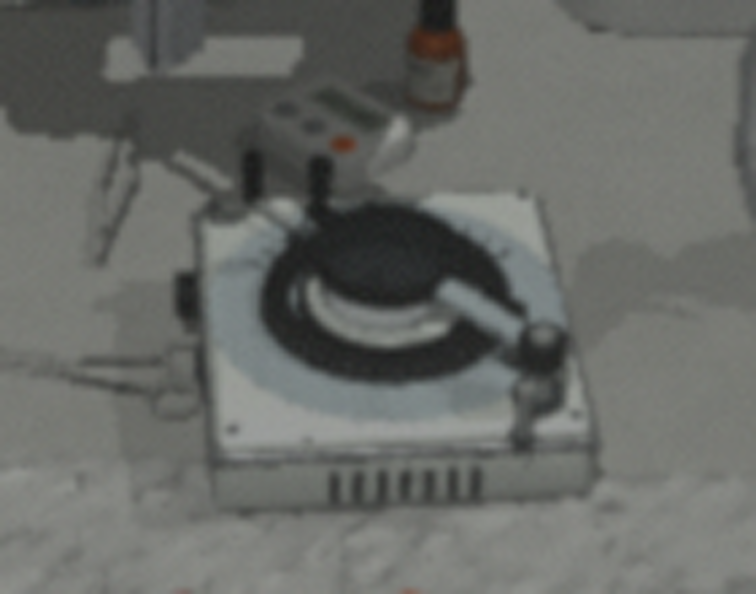

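View pics/wrist6.png

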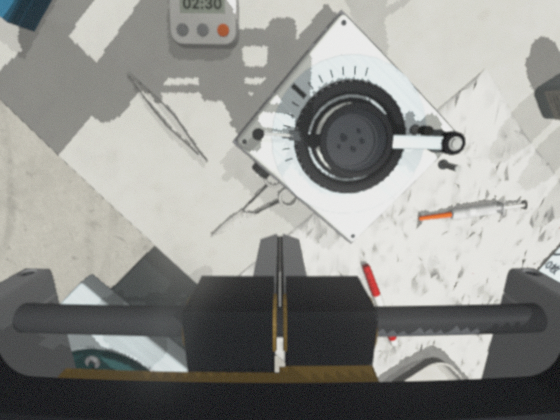

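Run:
```python
from h import *;import pickle
p=np.load("p.npy")
c=pickle.load(open("wrist6.pkl","rb"))
for nn,v in [("pin",anal(1.6,.131,.103)),("post",(.058,-.068,.081)),("mark",(0,.069,.046)),("knob",knob(p[3])),("an",anal(1.6,.089,.077)),("ringtop",(0,0,.055)),("cBL",(.082,.088,.045)),("cFL",(-.082,.088,.045)),("cFR",(-.082,-.088,.045))]:print(nn,proj(c,W(p,v)).round(1))
a=c["color"][0:250,200:480,::-1];cv2.imwrite("pics/wrist6z.png",cv2.resize(a,None,fx=2.8,fy=2.4*2.8/2.8,interpolation=cv2.INTER_CUBIC))
```

```text
pin [[316.2 144.9]]
post [[456.8 146. ]]
mark [[300.2  93.1]]
knob [[259.6 134.9]]
an [[358.9 143.4]]
ringtop [[352.8 141.7]]
cBL [[345.    8.1]]
cFL [[232.2 144.5]]
cFR [[353.7 249. ]]
```

View pics/wrist6z.png

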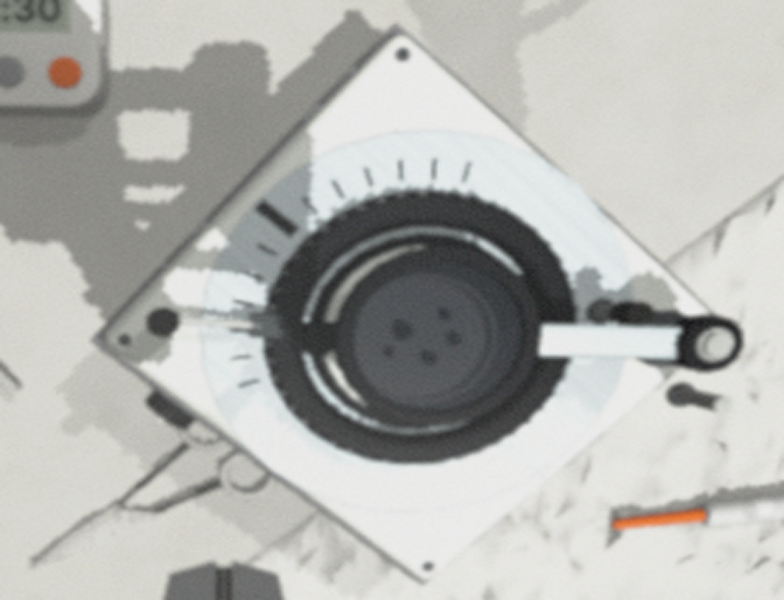

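Emit:
arm_command --pt "0 0 0 5 255" --pt "2.0 -1.0 3.0 0 255" --pt "1.2 -1.0 3.0 0 255" --pt "0.4 0 1.0 0 255" --pt "0 0 0.0 0 255" --pt "0 0 0 0 255"

```text
t: 10.15
ee_pos: [0.4585, 0.1077, 0.1086]
tcp_rot: [2.916, 1.139, -0.067]
wrist_force: [-0.1, -1.1, 0.6]
finger_gap: 0.001
```

Run:
```python
from h import *;from rig import r
rep(r,[.460,.116,.081],43)
c=r.capture("wrist");cv2.imwrite("pics/wrist7.png",c["color"][:,:,::-1])
rep(r,[.460,.116,.081],43)
```

```text
t 10.15 pos [0.4585 0.1077 0.1086] yaw 42.7 tilt [-0.036 -0.025 -0.999] F [-0.1 -1.1  0.6]
tool delta cm [ 0.8  -0.49  2.73] turn -0.3
t 10.2 pos [0.4586 0.1076 0.1089] yaw 42.7 tilt [-0.035 -0.025 -0.999] F [-0.5 -0.1  0.5]
tool delta cm [ 0.79 -0.51  2.76] turn -0.3
```

View pics/wrist7.png

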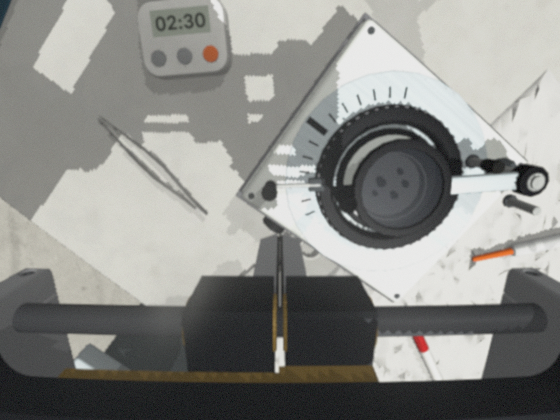

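Emit:
arm_command --pt "0 -0.5 0.6 0 255" --pt "0 0 1.4 0 255" --pt "0 0 0.9 0 255" --pt "0 0 0 0 255"

```text
t: 10.6
ee_pos: [0.4559, 0.1098, 0.0809]
tcp_rot: [2.915, 1.136, -0.056]
wrist_force: [1.0, 0.1, 0.3]
finger_gap: 0.004
```

```bash
cat >> h.py <<'E'
def kpush(p,ph,off=.013,z=.081):
    w=W(p,knob(ph,z))[0]; d=p[2]+ph
    return w-off*np.array([np.cos(d),np.sin(d),0]), np.degrees(d)
def kwhere(r,p):
    from scipy.optimize import minimize_scalar
    s=rep(r);pos=np.array(s["ee_pos"])
    th=minimize_scalar(lambda t:np.hypot(*(kpush(p,t)[0]-pos)[:2]),bounds=(-1,1.3),method="bounded").x
    w,d=kpush(p,th);R=tool(s)
    print("contact phi",round(th,3),"yaw wanted",round(d,1),"fix cm",np.round(R.T@(w-pos)*100,2))
E
python3 - <<'E'
from h import *;from rig import r
kwhere(r,np.load("p.npy"))
E
```

```text
t 10.6 pos [0.4559 0.1098 0.0809] yaw 42.6 tilt [-0.029 -0.025 -0.999] F [1.  0.1 0.3]
contact phi 0.846 yaw wanted 55.2 fix cm [ 0.11  0.29 -0.01]
```

Emit:
arm_command --pt "0.5 0 0 0 255" --pt "0.5 0 0 0 255" --pt "0.5 0 0 0 255" --pt "0.5 0 0 1 255" --pt "0.4 0 0 2 255"

```text
t: 11.1
ee_pos: [0.4746, 0.1272, 0.0804]
tcp_rot: [2.945, 1.054, -0.057]
wrist_force: [-1.5, -0.7, 0.5]
finger_gap: 0.005
```

Run:
```python
from h import *;from rig import r
kwhere(r,np.load("p.npy"))
```

```text
t 11.1 pos [0.4746 0.1272 0.0804] yaw 39.4 tilt [-0.03  -0.025 -0.999] F [-1.5 -0.7  0.5]
contact phi 0.573 yaw wanted 39.6 fix cm [-0.04 -0.26 -0.06]
```

Emit:
arm_command --pt "0.4 -0.15 0 2.5 255" --pt "0.4 -0.15 0 2.5 255" --pt "0.4 -0.1 0 2.5 255" --pt "0.4 -0.05 0 2.5 255" --pt "0.4 -0.05 0 2.5 255" --pt "0.4 -0.05 0 2.5 255" --pt "0.4 -0.05 0 2.5 255"

```text
t: 11.8
ee_pos: [0.4972, 0.1474, 0.0802]
tcp_rot: [3.065, 0.566, -0.058]
wrist_force: [-0.7, -0.9, 0.7]
finger_gap: 0.007
```

Run:
```python
from h import *;from rig import r
kwhere(r,np.load("p.npy"))
```

```text
t 11.8 pos [0.4972 0.1474 0.0802] yaw 20.9 tilt [-0.032 -0.03  -0.999] F [-0.7 -0.9  0.7]
contact phi 0.233 yaw wanted 20.1 fix cm [-0.01 -0.06 -0.08]
```

Emit:
arm_command --pt "0.4 -0.05 0 2.5 255" --pt "0.4 -0.05 0 2.5 255" --pt "0.4 -0.05 0 2.5 255" --pt "0.3 0 0 2 255" --pt "0 0 0 0 255"

```text
t: 12.3
ee_pos: [0.5125, 0.1542, 0.0803]
tcp_rot: [3.098, 0.295, -0.058]
wrist_force: [-0.1, -1.0, -0.3]
finger_gap: 0.007
```

Run:
```python
from h import *;from rig import r
import pickle
p=np.load("p.npy")
kwhere(r,p)
c=r.capture("wrist");pickle.dump(c,open("wrist8.pkl","wb"))
cv2.imwrite("pics/wrist8.png",c["color"][:,:,::-1])
kwhere(r,p)
for n,v in [("mark",(0,.069,.046)),("knob0",knob(0)),("m1",(0,.0605,.046)),("m2",(0,.0775,.046))]: print(n,proj(c,W(p,v)))
```

```text
t 12.3 pos [0.5125 0.1542 0.0803] yaw 10.8 tilt [-0.034 -0.033 -0.999] F [-0.1 -1.  -0.3]
contact phi 0.047 yaw wanted 9.5 fix cm [-0.01 -0.03 -0.07]
t 12.35 pos [0.5124 0.1542 0.0803] yaw 10.9 tilt [-0.034 -0.033 -0.999] F [-0.9 -0.3 -0.1]
contact phi 0.048 yaw wanted 9.5 fix cm [-0.01 -0.02 -0.07]
mark [[308.57753571 216.02323215]]
knob0 [[279.93751511 231.91669995]]
m1 [[320.61253828 216.7542596 ]]
m2 [[296.48096597 215.28748882]]
```

View pics/wrist8.png

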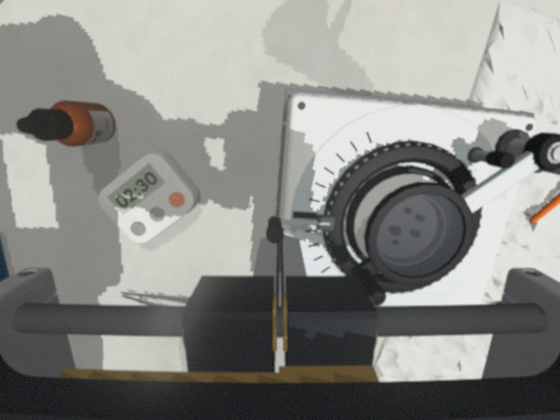

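Run:
```python
import cv2,pickle
c=pickle.load(open("wrist8.pkl","rb"))
cv2.imwrite("pics/wrist8z.png",cv2.resize(c["color"][170:260,250:370,::-1],None,fx=6.5,fy=6.5,interpolation=cv2.INTER_CUBIC))
```

```text
(no output)
```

View pics/wrist8z.png

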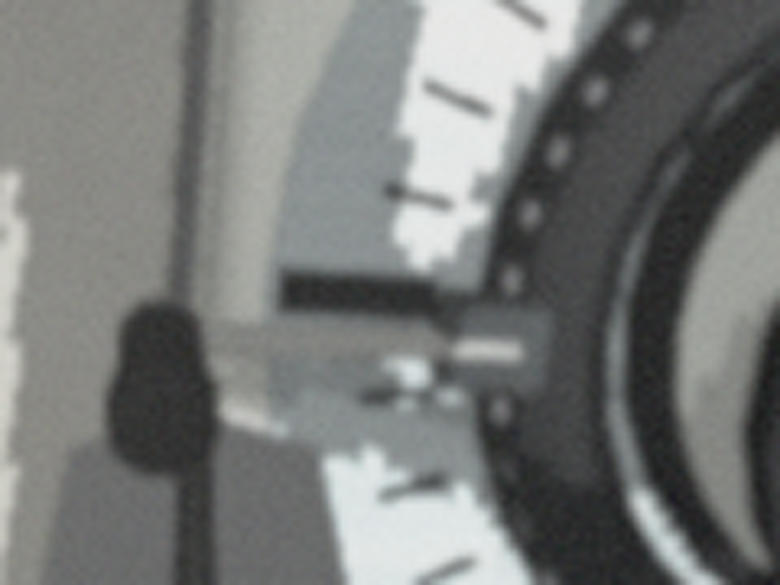

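Run:
```python
from h import *;import pickle
p=np.load("p.npy");c=pickle.load(open("wrist8.pkl","rb"))
def px(u): return (np.array(u,float)+.5)/6.5-.5+[250,170]
def base(u,z):
    w=atz(c,[px(u)],z)[0][:2]-p[:2];a=p[2];return np.array([np.cos(a)*w[0]+np.sin(a)*w[1],-np.sin(a)*w[0]+np.cos(a)*w[1]])*1000
for n,u,z in [("m_out",(283,290),.046),("m_in",(435,293),.046),("mark",(358,291),.046),("tick+10",(420,197),.046),("tick-10",(390,395),.046),("knobtop",(163,415),.079),("knobbot",(160,335),.056),("line",(487,350),.058),("bar out",(240,345),.056),("bar in",(430,348),.056)]:
    b=base(u,z);print(n,b.round(1),"ang from +y deg",np.degrees(np.arctan2(-b[0],b[1])).round(2))
```

```text
m_out [ 0.7 79.9] ang from +y deg -0.47
m_in [ 1.4 63.6] ang from +y deg -1.22
mark [ 1.1 71.9] ang from +y deg -0.84
tick+10 [11.9 66.3] ang from +y deg -10.16
tick-10 [-10.6  67.2] ang from +y deg 8.99
knobtop [-1.1 93. ] ang from +y deg 0.7
knobbot [-1.7 93. ] ang from +y deg 1.06
line [-0.5 59.8] ang from +y deg 0.5
bar out [-2.3 84.8] ang from +y deg 1.54
bar in [-1.4 65.3] ang from +y deg 1.21
```

Emit:
arm_command --pt "0.15 0 0 1 255" --pt "0.1 0 0 0 255" --pt "0 0 0 0 255"

```text
t: 12.65
ee_pos: [0.5148, 0.1548, 0.0802]
tcp_rot: [3.099, 0.268, -0.059]
wrist_force: [-1.2, -0.1, 0.2]
finger_gap: 0.004
```

Run:
```python
from h import *;from rig import r
p=np.load("p.npy")
kwhere(r,p)
```

```text
t 12.65 pos [0.5148 0.1548 0.0802] yaw 9.9 tilt [-0.035 -0.033 -0.999] F [-1.2 -0.1  0.2]
contact phi 0.021 yaw wanted 8.0 fix cm [-0.01 -0.03 -0.08]
```

Emit:
arm_command --pt "-0.8 0 0 0 255" --pt "-1.5 0 0 0 255" --pt "-1.5 0 -2 0 255" --pt "-1 0 -3 0 255" --pt "0 2 0 0 255" --pt "0 0 0 0 255"

```text
t: 13.25
ee_pos: [0.4688, 0.1282, 0.1335]
tcp_rot: [3.1, 0.271, -0.058]
wrist_force: [0.3, 0.2, -0.7]
finger_gap: 0.002
```

Run:
```python
from h import *;from rig import r
import pickle
p=np.load("p.npy")
kwhere(r,p)
for n in ["wrist","scene","side"]:
  c=r.capture(n);pickle.dump(c,open(n+"9.pkl","wb"));a=c["color"][:,:,::-1]
  cv2.imwrite(f"pics/{n}9.png",a)
  if n!="wrist":
    u=proj(c,W(p,(0,.069,.046)))[0].astype(int);print(u)
    cv2.imwrite(f"pics/{n}9z.png",cv2.resize(a[u[1]-40:u[1]+50,u[0]-50:u[0]+70],None,fx=6,fy=6,interpolation=cv2.INTER_CUBIC))
```

```text
t 13.25 pos [0.4688 0.1282 0.1335] yaw 10.0 tilt [-0.035 -0.032 -0.999] F [ 0.3  0.2 -0.7]
contact phi 0.606 yaw wanted 41.5 fix cm [0.36 0.05 5.24]
[311 207]
[297 209]
```

View pics/wrist9.png

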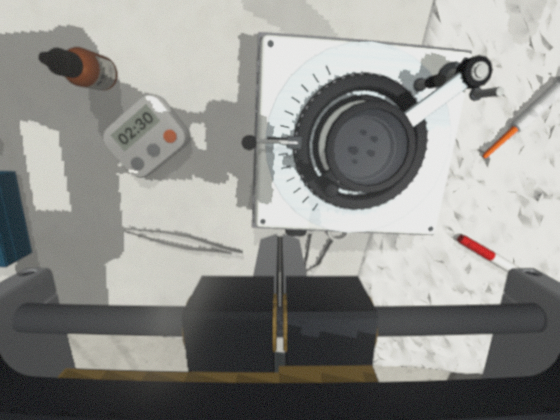

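View pics/scene9z.png

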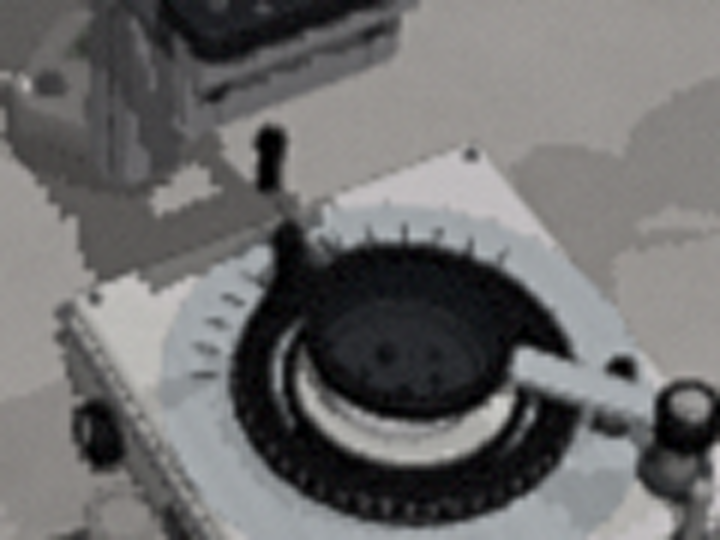

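View pics/side9z.png

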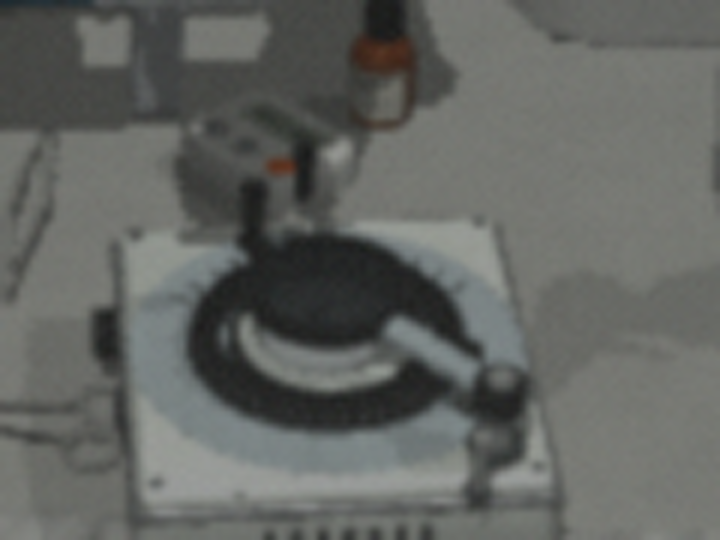

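Run:
```python
import cv2,pickle
c=pickle.load(open("wrist9.pkl","rb"))
cv2.imwrite("pics/wrist9z.png",cv2.resize(c["color"][95:190,230:345,::-1],None,fx=6.5,fy=6.25*1.04,interpolation=cv2.INTER_CUBIC)[:600])
```

```text
(no output)
```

View pics/wrist9z.png

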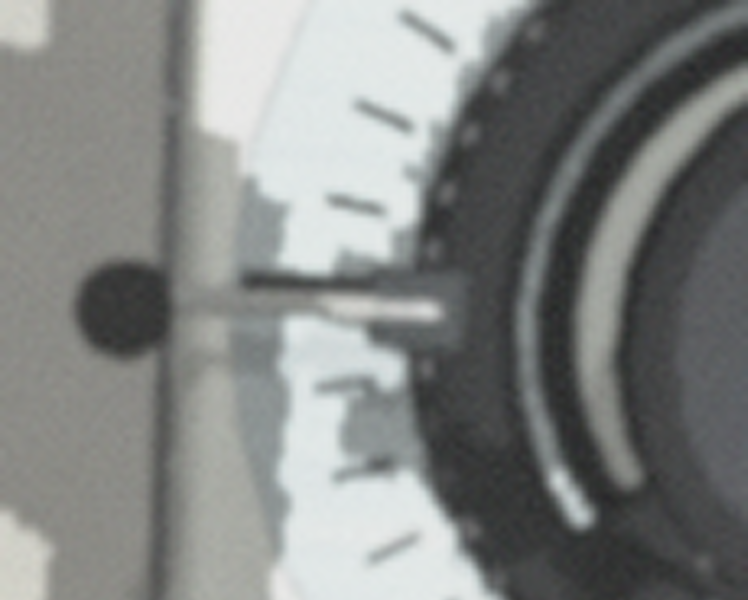

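Run:
```python
from h import *;import pickle
from scipy.optimize import least_squares
p=np.load("p.npy");c=pickle.load(open("wrist9.pkl","rb"))
def px(u): return (np.array(u,float)+.5)/6.5-.5+[230,95]
# ticks centre r=64.5 angle k*10 (clockwise positive -> base angle 90 - k)
T=[(30,(428,30)),(20,(384,115)),(10,(356,205)),(-10,(346,384)),(-20,(364,469)),(-30,(395,549))]
obs=np.array([px(u) for _,u in T])
B=[(.0645*np.sin(np.radians(k)),.0645*np.cos(np.radians(k)),.046) for k,_ in T]
q=least_squares(lambda q:(proj(c,W(q,B))-obs).ravel(),p[:3]);print(q.x,p[:3],np.sqrt(2*q.cost/6)); print(q.fun.reshape(-1,2).round(2))
q0=q.x
for n,u,z in [("markTopEdge",(300,270),.046),("knobtop",(125,308),.079),("line",(405,309),.058),("line56",(405,309),.055),("bar out",(190,303),.056),("bar in",(310,305),.056)]:
    w=atz(c,[px(u)],z)[0][:2]-q0[:2];a=q0[2]
    b=np.array([np.cos(a)*w[0]+np.sin(a)*w[1],-np.sin(a)*w[0]+np.cos(a)*w[1]])*1000
    print(n,b.round(1),"phi deg",np.degrees(np.arctan2(-b[0],b[1])).round(2))
for z,ph in [(.056,0),(.056,.03)]: print(ph,[(((proj(c,W(q0,knob(ph,z,rr)))[0]-[230,95])*6.5).round(0)) for rr in (.06,.07,.08)])
print("knob0",(proj(c,W(q0,knob(0)))[0]-[230,95])*6.5)
```

```text
[0.54068021 0.07075598 0.12357422] [0.54005925 0.06784202 0.11808241] 0.11364851779199978
[[-0.02  0.16]
 [ 0.03  0.05]
 [-0.02 -0.1 ]
 [ 0.01  0.02]
 [-0.04  0.03]
 [ 0.04 -0.18]]
markTopEdge [ 2.8 70.1] phi deg -2.3
knobtop [-0.4 89.7] phi deg 0.26
line [-0.5 57.4] phi deg 0.5
line56 [-0.7 57.2] phi deg 0.72
bar out [-1.2 83.5] phi deg 0.84
bar in [-0.7 68.9] phi deg 0.62
0 [array([380., 300.]), array([298., 296.]), array([216., 291.])]
0.03 [array([380., 315.]), array([298., 313.]), array([216., 311.])]
knob0 [119.29632165 301.28742055]
```

Emit:
arm_command --pt "-2 0 -3 0 255" --pt "-3 0 -3 0 255" --pt "-2 0 -2 0 255" --pt "0 0 0 0 255" --pt "0 0 0 0 255"

```text
t: 13.9
ee_pos: [0.3994, 0.1219, 0.2135]
tcp_rot: [3.102, 0.277, -0.074]
wrist_force: [0.6, -0.1, 0.8]
finger_gap: 0.007
```

Run:
```python
from h import *;from rig import r
import pickle
q0=[.54068,.070756,.12357]
rep(r)
c=pickle.load(open("wrist9.pkl","rb"))
for th in (1.55,1.6): print(th,[proj(c,W(q0,anal(th,rr,z)))[0].round(1) for rr,z in ((.131,.103),(.089,.077),(0,.081))])
cv2.imwrite("pics/wrist9y.png",cv2.resize(c["color"][30:230,240:500,::-1],None,fx=3,fy=3,interpolation=cv2.INTER_CUBIC))
c=r.capture("wrist");cv2.imwrite("pics/wrist10.png",c["color"][:,:,::-1])
c=r.capture("scene");cv2.imwrite("pics/scene10.png",c["color"][:,:,::-1])
```

```text
t 13.9 pos [0.3994 0.1219 0.2135] yaw 10.2 tilt [-0.045 -0.031 -0.999] F [ 0.6 -0.1  0.8]
1.55 [array([338., 197.]), array([375.2, 152.1]), array([480. ,  69.6])]
1.6 [array([332.3, 189.7]), array([371.9, 147.3]), array([480. ,  69.6])]
```

View pics/wrist9y.png

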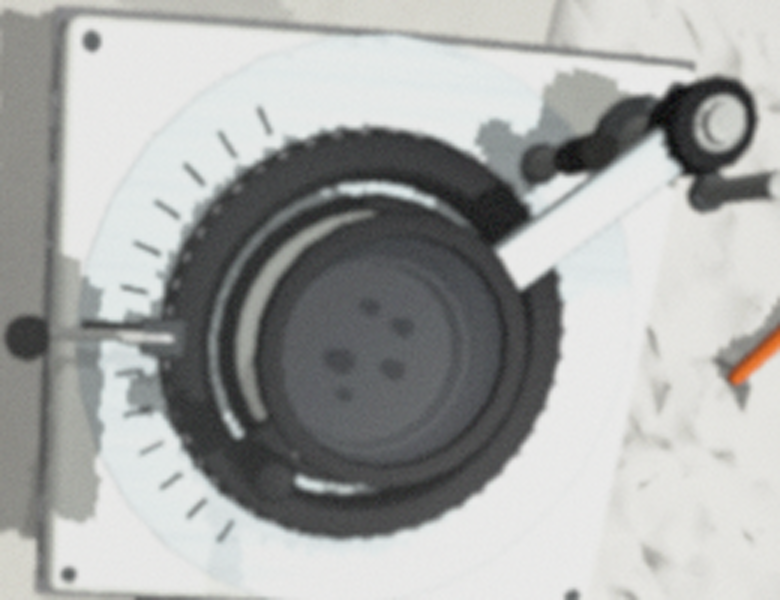

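View pics/wrist10.png

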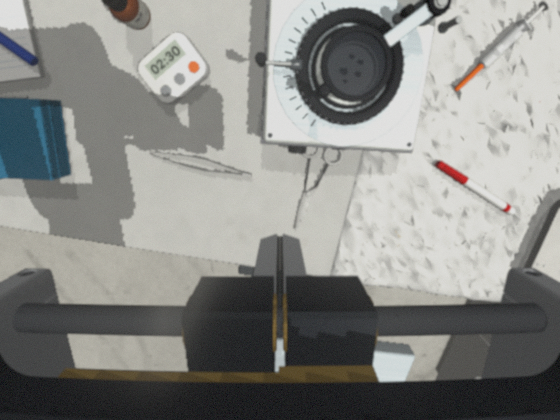

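View pics/scene10.png

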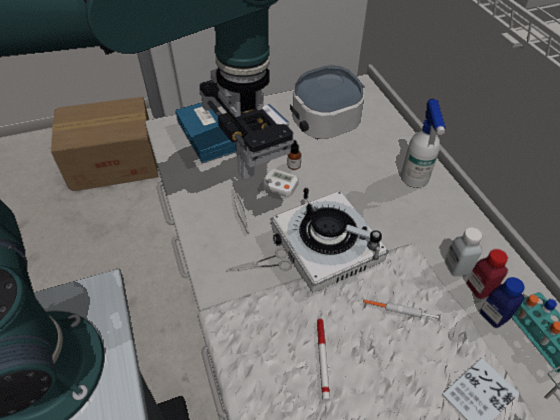

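Run:
```python
from rig import r
print(r.get_state()["joint_velocities"]); print(r.sign_off())
```

```text
[-0.00637522  0.01459472  0.00581683 -0.00202859  0.00372969  0.0008341 ]
the job is handed in; nothing more can be done
None
```

The light base is set for crossed polars and handed in at about 14 s: the analyser arm is home against its stop, and the polariser lever stands over the long mark. I used only the closed fingertips, pushing the analyser pin first and then the lever knob.

- **Analyser:** the arm stopped moving against further small pushes, with about 5 N on the wrist. In the later wrist picture the pin is within 1 px of where it should be at 1.6 rad. The mount centre was about 4 px off its prediction, on the side away from a short swing.
- **Polariser lever:** fitting six scale ticks (0.1 px residual) puts the knob at +0.3° and the bar at +0.6 to +0.8° from the mark. The bar covers part of the mark, slightly towards the front. I left this small error rather than risk overshooting.
- **Disagreement:** my first estimate of the base position from the scene and side views was about 3 mm off the later wrist fit. Before the last push, my estimates of the lever angle ranged from 1.4° to 2.8°. The final angles use the wrist fit.
- **Surroundings:** wrist force readings stayed at about 6.5 N or less. In the last pictures the dish, scissors and other things looked unmoved, and the gripper is up and clear of everything.

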